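# Put the small kit away, then hold the lens hood open

## Task

Clear the way to the lens on the stool: set the stacked pair of glass filters down flat in the open lens case (do not drop them from above it) and put the grey remote trigger in the trinket bowl. Then press the button beside the lens hood so that the hood springs up to its first stop, pull the hood on up to its second stop, as far as it goes, and finish while still holding it there: it slides back if let go. Leave the case lid, the lens cap and the notebook where they are.

Things in the scene. Friction and masses are not known exactly. Their poses are not given: they have to be found in the camera images.
- lens: Black telephoto lens standing upright on a heavy round steel foot (120 mm diameter, 10 mm high); it cannot move. Origin: centre of the foot's underside, on the lens axis; z up. Barrel 76 mm diameter, its flat top rim 90 mm above the stool. The silver hood comes out of the rim on the axis. On the lens's -x side a black block (28 mm wide, reaching 73 mm from the axis, top 92 mm above the stool) carries the button.
- hood_top (a point): Centre of the open upper end of the silver aluminium hood, a round tube of 50 mm outer diameter, 3 mm wall, on the lens axis. Pushed in, the tube stands 30 mm out of the barrel rim (this point 120 mm above the stool), at the first stop about 55 mm, at the second stop 90 mm (this point 180 mm above the stool).
- hood (a joint): How far the hood is pulled out along the lens axis, m: 0 pushed in and latched (about 0.001 of play), about 0.025 at the first stop, where a spring carries it by itself (in about half a second) once the button has unlatched it, 0.060 at the second stop, a hard stop. Beyond the first stop the spring pulls it back with up to 4 N.
- button_top (a point): Centre of the top face of the round steel button, 18 mm diameter, on the lens's -x side, 60 mm from the lens axis; its top is 100 mm above the stool and it is pressed straight down.
- hood_button (a joint): How far the button is pressed, m: 0 out, 0.006 fully in. Springy: it takes about 1.5 N to start and 4.5 N to reach the end; it unlatches the hood at a little over half way and comes back out by itself.
- case: Open hard-shell lens case, black square tub 124 x 124 mm outside, 42 mm high, walls and floor 5 mm, inside 114 x 114 mm, steel clips on its +y and -y sides; loose, 0.5 kg. Origin: centre of its underside, z up.
- bowl: White ceramic trinket bowl, round, mouth 124 mm outer diameter, 45 mm high, wall 5 mm, empty; loose, 0.4 kg. Origin: centre of its underside, z up.
- filters: Two round glass filters in dark metal frames screwed together as one stack, 52 mm diameter, 16 mm high, about 50 g, lying flat. Origin: centre of its underside, z up along the stack's axis.
- trigger: Grey plastic remote trigger, a box 60 mm (x) by 30 mm (y) by 16 mm (z), about 40 g, lying flat with its buttons up. Origin: centre of its underside.
- trigger_mid (a point): Centre of the remote trigger's body, 8 mm above its underside.
- case_lid: The case's black clip-on lid, 128 x 128 x 12 mm with ribs on top and a steel catch on two sides, lying beyond the lens on the left; leave alone. Origin: centre of its underside.
- lens_cap: Black round lens cap, 62 mm diameter, 9 mm high, lying beyond the lens; leave alone. Origin: centre of its underside.
- notebook: Small thick notebook, 57 x 77 x 20 mm, lying beyond the lens on the right; leave alone. Origin: centre of its underside.

How it is judged:
By the outcome, as a careful person would: the job done as asked, in the order asked, and still so for the second after the job is handed in, while the arm keeps its last pose, push and grip.
It also fails if it takes over 64 s, if anything falls off the work surface, if the arm or the gripper's body presses on something with over 40 N, if the wrist force passes 120 N, or if a joint passes its speed limit or range.

## Robot

A 6-joint arm with a two-finger parallel gripper is mounted at the origin on the work surface. World frame = base frame: x ahead of the robot, y to its left, z up, the work surface at z = 0. Lengths are in m, angles in rad, forces in N, time in s.
With the tool pointing down it reaches from about 0.25 to 0.775 m from the base axis. Payload 4 kg.
Tool frame: the origin (TCP) lies at the very end of the fingers, on their centre line; the grasp point (between the pads) lies behind it (r.grasp_offset is the z of the grasp point in the tool frame, in m); z points along the fingers, y is the line along which they close (so a half turn about z gives the same grasp; the last joint's range is limited). The gripper opens to 85 mm and grips with 20 to 120 N. Pads are 22 mm wide; open, the fingers measure 114 mm over their backs; the gripper's body (76 mm by 85 mm) begins 54 mm behind the grasp point. The pads swing forward as they close: fully open they stand 13 mm farther back than shut.
Start: joints at [-1.335, 0.087, 1.371, -0, 1.684, -0.103], TCP at [0.183, -0.519, 0.231] pointing down, gripper open.
Joint ranges: [-3.1, 3.1], [-0.76, 2.03], [0.27, 2.55], [-1.08, 4.22], [0.17, 2.65], [-2.57, 2.57]. Speed limits (rad/s): [2.79, 2.79, 3.14, 3.14, 3.14, 3.14].

## Interface

Orientations are given as a unit quaternion [x, y, z, w].
In Python, from cell import r gives the robot as it stands.
- The arm moves only by the tool apply_moves, never from a script. Its argument "plan" is a list of rows, each an object of numbers: "x", "y", "z": the shift along the tool's x, y, z each as a share of 30 mm, from -1 to 1; "wx", "wy", "wz": the turn, a rotation vector about the tool's x, y, z each as a share of 0.15 rad, from -1 to 1; "claw": the opening, from -1 (shut) to 1 (fully open), so that 0 is half open. A call has 1 to 12 rows; each row shifts and turns the commanded pose from where the row before left it, along the tool's axes as they then stand; what a row does not reach is not made up. A row lasts 1/10 s, in which the tool goes at most 50 mm and 8.59 degrees, less where a joint would pass 70% of its speed; a pose out of reach is approached as far as the arm can. A call with a number of a shift or a turn outside -1 to 1 is refused whole. A call with a gripper value outside its range is refused whole. The fingers move at their own pace and stop on an object; "squeeze" is the grip in N (left out, the last holds). Time passes only in rows, so rows that do not move let the fingers close. It gives the time, the measured TCP pose, the force, the opening and the grip force at its end, in the units of the state.
- r.sense(): the state, without advancing time (a new reading comes with each control period).
- r.camera(name): name is "side" or "top" or "wrist"; returns a dict with "image" (480x640x3 uint8, red, green, blue), "fovy" (degrees; the focal length in pixels is half the picture's height over the tangent of half this angle, whatever the lens; pixels are square), "cx", "cy" (the principal point, pixels), "cam_to_world" (4x4, takes a point from camera to world coordinates). Camera axes: x right, y up, looking along -z (the intrinsics and any distortion apply to the point x, -y, -z); pixel columns grow to the right and rows downward; lengths in m; the calibration is good to about 2 mm. A picture is of the moment at which its call begins. There is no depth.
- r.job_done(): hands the job in; it is judged then, once.
The state is a dict: "time": time; "joint_positions": joint angles; "joint_velocities": joint speeds; "effort": joint torques, N m; "tcp_pos": TCP position; "eef_rot": TCP orientation; "ft_force": force on the tool from outside, world axes, zero at the start; "torque": the same for the moment, N m; "width": opening from 0.0 (shut) to 1.0 (fully open); "finger_force": force on a finger pad.
Only numpy, scipy, OpenCV 4.12 (cv2) and the standard library are available. Lean on these libraries where they do the work, as an engineer would, in place of code of your own. Each camera call takes 0.05 s, during which the arm holds its last target. There are 200 camera calls.

## Working session

There is one attempt and no reset: what is moved stays moved. The work goes in short steps, Python scripts to look and compute and a tool call to move; the robot and the scene stay as the last step left them, time stands still between calls to the robot, and variables do not carry over. Pictures are saved under pics/ and viewed, at most 10 in all, crops included, and the job is handed in when it is done.

Besides the shell and the picture viewer there is one more tool, called after "Call:" as name(argument=value, ...) on one line, values as JSON. apply_moves: Moves the arm, as the interface text tells. Shift numbers are shares of 30 mm and turn numbers shares of 0.15 rad, none past 1 either way. Its arguments: {"type":"object","properties":{"plan":{"type":"array"},"squeeze":{"type":"number"}},"required":["plan"]}

```bash
ls; mkdir -p pics; cat > h.py <<'E'
import numpy as np, cv2
from cell import r
def K(c):
    f=240/np.tan(np.radians(c['fovy'])/2); return f,c['cx'],c['cy']
def ray(c,u,v):
    f,cx,cy=K(c); M=np.array(c['cam_to_world'])
    d=M[:3,:3]@np.array([(u-cx)/f,-(v-cy)/f,-1]); return M[:3,3],d
def onz(c,u,v,z):
    o,d=ray(c,u,v); return o+d*(z-o[2])/d[2]
def proj(c,p):
    f,cx,cy=K(c); M=np.array(c['cam_to_world']); q=M[:3,:3].T@(np.array(p)-M[:3,3])
    return cx+f*q[0]/-q[2], cy-f*q[1]/-q[2]
E
python3 - <<'E'
from h import *
import pickle
for n in ['top','side']:
    c=r.camera(n); pickle.dump(c,open(n+'.pkl','wb')); print(n,[ (k,v) for k,v in c.items() if k!='image'])
    cv2.imwrite(f'pics/{n}0.png',c['image'][...,::-1])
print(r.sense(),r.grasp_offset)
E
```

```text
pics
top [('fovy', 49.63568546952633), ('cx', 317.7125643415512), ('cy', 237.1366192540044), ('cam_to_world', array([[ 0.02184812,  0.98378541, -0.17801383,  0.47677877],
       [-0.99973948,  0.0203221 , -0.01039157,  0.00267996],
       [-0.00660546,  0.17819449,  0.98397312,  0.95793193],
       [ 0.        ,  0.        ,  0.        ,  1.        ]]))]
side [('fovy', 43.98414599955118), ('cx', 319.5153685270257), ('cy', 250.19186551073005), ('cam_to_world', array([[ 0.99792477,  0.04688462, -0.04413596,  0.5888415 ],
       [-0.06431193,  0.75960376, -0.64719866, -0.52265018],
       [ 0.00318217,  0.64869404,  0.76104265,  0.70962299],
       [ 0.        ,  0.        ,  0.        ,  1.        ]]))]
{'time': 0.1, 'joint_positions': array([-1.33508342e+00,  8.79006354e-02,  1.37212285e+00,  1.25573290e-05,
        1.68360997e+00, -1.03101086e-01]), 'joint_velocities': array([ 0.0004127 , -0.00177072, -0.00441301, -0.00069989,  0.00172333,
       -0.00052756]), 'effort': array([ 2.84105001e-03, -3.53014255e+01, -3.14218605e+01,  3.70357100e-06,
        7.96804583e-03,  6.01938893e-06]), 'tcp_pos': array([ 0.182695  , -0.51828821,  0.23023549]), 'eef_rot': array([ 9.85684288e-01,  1.68598469e-01, -6.13834387e-05, -1.01857433e-03]), 'ft_force': array([-0.22308553, -0.17587315, -0.0269965 ]), 'torque': array([-0.02316755,  0.03070818,  0.01015601]), 'finger_force': 0.0, 'width': 1.0009346180504544} -0.0187
```

View pics/top0.png

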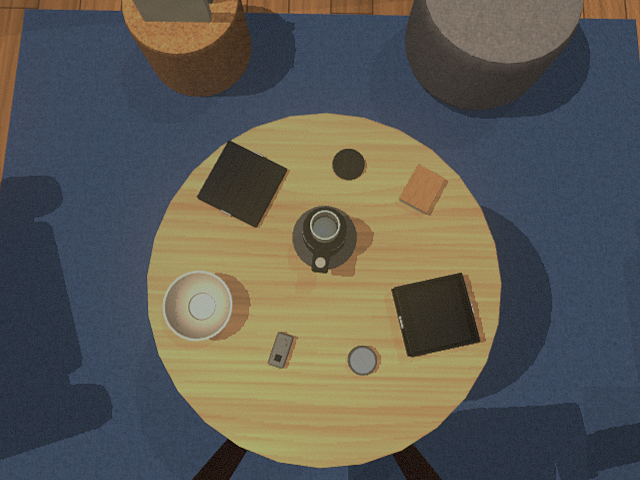

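View pics/side0.png

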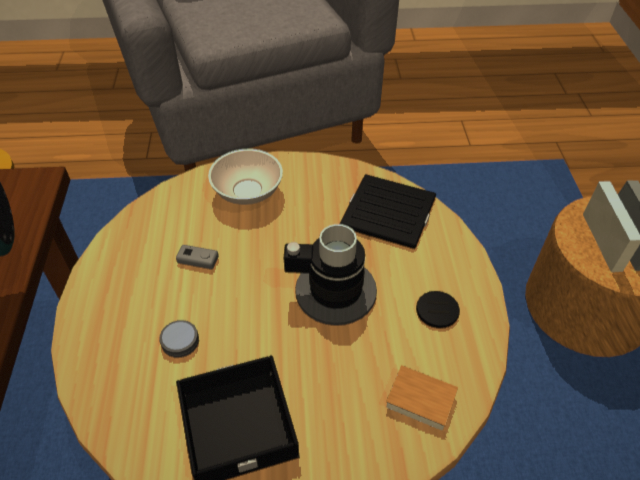

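Top view: hood (324,226), button (320,263), filters (362,360), trigger (281,350), bowl (198,306), case centre ~(436,315). Side view: hood (338,238), button (293,248), filters (179,334), trigger (197,257), bowl (246,180), case ~(237,420).

```bash
python3 - <<'E'
from h import *
import pickle
T=pickle.load(open('top.pkl','rb'));S=pickle.load(open('side.pkl','rb'))
np.set_printoptions(precision=4,suppress=True)
def tri(a,b):
    o1,d1=ray(T,*a);o2,d2=ray(S,*b)
    s=np.linalg.lstsq(np.stack([d1,-d2],1),o2-o1,rcond=None)[0]
    p,q=o1+s[0]*d1,o2+s[1]*d2; return (p+q)/2,np.linalg.norm(p-q)
for n,a,b,z in [('hood',(324.5,225),(338,238),.12),('button',(320,263),(293,248),.1),('filt',(362,360),(179,334),.016),('trig',(282,349),(198,255),.016),('bowl',(198,305),(246,176),.045)]:
    print(n,*tri(a,b),onz(T,*a,z),onz(S,*b,z))
# trigger & others segmentation
im=T['image']; hsv=cv2.cvtColor(im,cv2.COLOR_RGB2HSV)
for n,(u0,v0,u1,v1),z in [('trig',(262,326,300,374),.016),('filt',(342,340,384,382),.016)]:
    h=hsv[v0:v1,u0:u1]; m=((h[...,1]<90)).astype(np.uint8)
    cs,_=cv2.findContours(m,0,2); c=max(cs,key=cv2.contourArea)+[u0,v0]
    (x,y),sz,an=cv2.minAreaRect(c); bx=cv2.boxPoints(((x,y),sz,an))
    print(n,(x,y),sz,an,onz(T,x,y,z)); P=np.array([onz(T,*b,z)[:2] for b in bx]); print(P, np.linalg.norm(np.diff(P,axis=0),axis=1))
# case
h=hsv[262:362,382:490]; m=(h[...,2]<75).astype(np.uint8)
cs,_=cv2.findContours(m,0,2); c=max(cs,key=cv2.contourArea)+[382,262]
bx=cv2.boxPoints(cv2.minAreaRect(c));P=np.array([onz(T,*b,.042)[:2] for b in bx]);print('case',bx,P,P.mean(0),np.linalg.norm(np.diff(P,axis=0),axis=1))
for b in [(393,289),(462,274),(480,343),(409,356)]: print(onz(T,*b,.042))
for b in [(178,379),(271,360),(296,434),(192,474)]: print(onz(S,*b,.042))
E
```

```text
hood [0.6493 0.0008 0.1175] 0.0002948948770996797 [0.6489 0.0008 0.12  ] [ 0.6489 -0.0015  0.12  ]
button [0.5889 0.007  0.0941] 0.0004198746237380926 [0.5883 0.007  0.1   ] [0.5887 0.0019 0.1   ]
filt [ 0.4277 -0.0706  0.0151] 0.0007783642086733362 [ 0.4281 -0.0705  0.016 ] [ 0.4275 -0.0713  0.016 ]
trig [0.4436 0.0718 0.0128] 0.0007251196117682301 [0.444  0.0716 0.016 ] [0.4439 0.069  0.016 ]
bowl [0.5167 0.2213 0.0348] 0.0015086629886130608 [0.517 0.219 0.045] [0.5171 0.2099 0.045 ]
trig (280.0, 349.9999694824219) (16.443843841552734, 34.15259552001953) 18.434947967529297 [0.4422 0.0751 0.016 ]
[[0.4182 0.0976]
 [0.4749 0.0806]
 [0.4664 0.0524]
 [0.4099 0.0698]] [0.0593 0.0294 0.0591]
filt (362.0, 360.5) (29.0, 28.0) 90.0 [ 0.4273 -0.0705  0.016 ]
[[ 0.4518 -0.0455]
 [ 0.4529 -0.0951]
 [ 0.403  -0.0952]
 [ 0.4019 -0.046 ]] [0.0497 0.0499 0.0492]
case [[391.2941 287.8235]
 [464.4589 271.5647]
 [479.9647 341.3412]
 [406.8    357.6   ]] [[ 0.5545 -0.1192]
 [ 0.586  -0.2485]
 [ 0.4654 -0.2718]
 [ 0.4352 -0.1454]] [ 0.5103 -0.1962] [0.1332 0.1228 0.13  ]
[ 0.5525 -0.1222  0.042 ]
[ 0.5815 -0.2441  0.042 ]
[ 0.4626 -0.2718  0.042 ]
[ 0.438  -0.1492  0.042 ]
[ 0.4382 -0.1543  0.042 ]
[ 0.554  -0.1347  0.042 ]
[ 0.582  -0.2347  0.042 ]
[ 0.4643 -0.2738  0.042 ]
```

```bash
cat >> h.py <<'E'
from scipy.spatial.transform import Rotation as R
def go(p,yaw_deg,s=None):
    """turn shares (tool rot) then shift shares in the turned tool frame"""
    s=s or r.sense(); y=np.radians(yaw_deg)
    G=R.from_matrix(np.array([[np.cos(y),np.sin(y),0],[np.sin(y),-np.cos(y),0],[0,0,-1]]))
    A=R.from_quat(s['eef_rot']); w=(A.inv()*G).as_rotvec()/.15
    d=G.inv().apply(np.array(p)-s['tcp_pos'])/.03
    print('turn',w.round(2),'shift',d.round(2),'tcp',np.round(s['tcp_pos'],4),'F',np.round(s['ft_force'],1),'w',round(s['width'],3),'ff',round(s['finger_force'],1),'t',s['time'])
E
python3 -c "
from h import *
go([.4275,-.0705,.10],13.3)"
```

```text
turn [-0.01 -0.    0.71] shift [ 11.38 -12.65   4.34] tcp [ 0.1827 -0.5183  0.2302] F [-0.2 -0.2 -0. ] w 1.001 ff 0.0 t 0.1
```

Call:
apply_moves(plan=[{"wz":0.71},{"x":0.8,"y":-0.9},{"x":0.8,"y":-0.9},{"x":0.8,"y":-0.9},{"x":0.8,"y":-0.9},{"x":0.8,"y":-0.9},{"x":0.8,"y":-0.9},{"x":0.8,"y":-0.9,"z":0.3},{"x":0.8,"y":-0.9,"z":0.3},{"x":0.8,"y":-0.9,"z":0.5},{"x":0.8,"y":-0.9,"z":0.6},{"x":0.8,"y":-0.9,"z":0.6}])

```text
schema error: expected keys x, y, z, wx, wy, wz, claw
```

```bash
python3 -c "
from h import *
go([.4275,-.0705,.10],13.3)"
```

```text
turn [-0.01 -0.    0.71] shift [ 11.38 -12.65   4.34] tcp [ 0.1827 -0.5183  0.2302] F [-0.2 -0.2 -0. ] w 1.001 ff 0.0 t 0.1
```

All keys are needed in every row.

Call:
apply_moves(plan=[{"x":0,"y":0,"z":0,"wx":0,"wy":0,"wz":0.71,"claw":1},{"x":0.8,"y":-0.9,"z":0,"wx":0,"wy":0,"wz":0,"claw":1},{"x":0.8,"y":-0.9,"z":0,"wx":0,"wy":0,"wz":0,"claw":1},{"x":0.8,"y":-0.9,"z":0,"wx":0,"wy":0,"wz":0,"claw":1},{"x":0.8,"y":-0.9,"z":0,"wx":0,"wy":0,"wz":0,"claw":1},{"x":0.8,"y":-0.9,"z":0,"wx":0,"wy":0,"wz":0,"claw":1},{"x":0.8,"y":-0.9,"z":0,"wx":0,"wy":0,"wz":0,"claw":1},{"x":0.8,"y":-0.9,"z":0.3,"wx":0,"wy":0,"wz":0,"claw":1},{"x":0.8,"y":-0.9,"z":0.3,"wx":0,"wy":0,"wz":0,"claw":1},{"x":0.8,"y":-0.9,"z":0.5,"wx":0,"wy":0,"wz":0,"claw":1},{"x":0.8,"y":-0.9,"z":0.6,"wx":0,"wy":0,"wz":0,"claw":1},{"x":0.8,"y":-0.9,"z":0.6,"wx":0,"wy":0,"wz":0,"claw":1}], squeeze=25)

```text
time: 1.3
tcp_pos: [0.3716, -0.1675, 0.1615]
eef_rot: [0.993, 0.116, 0.0, 0.0]
ft_force: [1.2, 0.4, 0.8]
width: 0.998
finger_force: 0.0
```

```bash
python3 -c "
from h import *
go([.4275,-.0705,.10],13.3)"
```

```text
turn [ 0. -0.  0.] shift [ 2.56 -2.72  2.05] tcp [ 0.3716 -0.1675  0.1615] F [1.2 0.4 0.8] w 0.998 ff 0.0 t 1.3
```

Call:
apply_moves(plan=[{"x":0.8,"y":-0.9,"z":0.5,"wx":0,"wy":0,"wz":0,"claw":1},{"x":0.8,"y":-0.9,"z":0.5,"wx":0,"wy":0,"wz":0,"claw":1},{"x":0.8,"y":-0.9,"z":0.5,"wx":0,"wy":0,"wz":0,"claw":1},{"x":0.2,"y":0,"z":0.5,"wx":0,"wy":0,"wz":0,"claw":1},{"x":0,"y":0,"z":0,"wx":0,"wy":0,"wz":0,"claw":1},{"x":0,"y":0,"z":0,"wx":0,"wy":0,"wz":0,"claw":1}])

```text
time: 1.9
tcp_pos: [0.4281, -0.0722, 0.102]
eef_rot: [0.993, 0.116, -0.001, -0.0]
ft_force: [0.5, 0.5, 0.0]
width: 1.002
finger_force: 0.0
```

```bash
python3 - <<'E'
from h import *
c=r.camera('wrist'); im=c['image']; cv2.imwrite('pics/w1.png',im[...,::-1])
print(c['fovy'],c['cam_to_world'][:3,3],proj(c,[.4275,-.0705,.016]),proj(c,list(r.sense()['tcp_pos'][:2])+[.016]))
go([.4275,-.0705,0.0],13.3)
E
```

```text
69.85410072024351 [ 0.50511224 -0.05326464  0.24375273] (np.float64(313.58866249614675), np.float64(248.97916914447973)) (np.float64(316.93468195055425), np.float64(248.35286552425853))
turn [ 0. -0. -0.] shift [-0.02 -0.08  3.42] tcp [ 0.4285 -0.0727  0.1027] F [-0.4  0.1 -0.6] w 1.002 ff 0.0 t 1.95
```

View pics/w1.png

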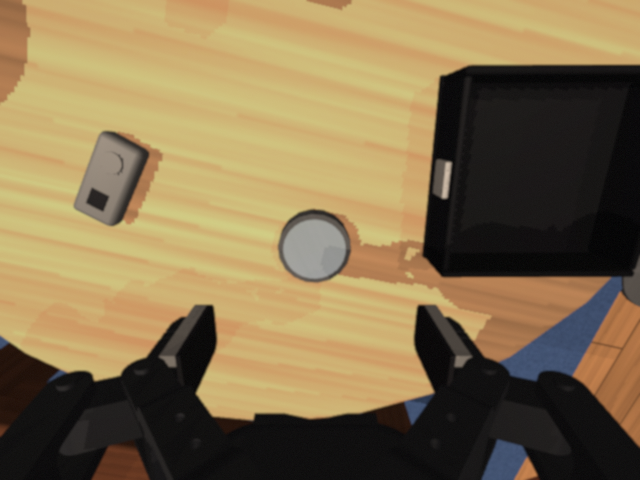

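The wrist view shows the filters at (315,246), where predicted (314,249); the trigger and case also fit. Descend.

Call:
apply_moves(plan=[{"x":0,"y":-0.06,"z":0.8,"wx":0,"wy":0,"wz":0,"claw":1},{"x":0,"y":0,"z":0.8,"wx":0,"wy":0,"wz":0,"claw":1},{"x":0,"y":0,"z":0.7,"wx":0,"wy":0,"wz":0,"claw":1},{"x":0,"y":0,"z":0.6,"wx":0,"wy":0,"wz":0,"claw":1},{"x":0,"y":0,"z":0.4,"wx":0,"wy":0,"wz":0,"claw":1},{"x":0,"y":0,"z":0,"wx":0,"wy":0,"wz":0,"claw":0.5},{"x":0,"y":0,"z":0,"wx":0,"wy":0,"wz":0,"claw":0.3},{"x":0,"y":0,"z":0,"wx":0,"wy":0,"wz":0,"claw":0.0},{"x":0,"y":0,"z":0,"wx":0,"wy":0,"wz":0,"claw":0.0},{"x":0,"y":0,"z":0,"wx":0,"wy":0,"wz":0,"claw":0.0}], squeeze=25)

```text
time: 2.95
tcp_pos: [0.4295, -0.071, 0.0049]
eef_rot: [0.993, 0.116, 0.001, 0.001]
ft_force: [0.6, -0.5, 5.1]
width: 0.592
finger_force: 26.5
```

```bash
python3 -c "
from h import *
go([.4275,-.0705,0],13.3);go([.509,-.197,.1],13.3)"
```

```text
turn [ 0.01 -0.02  0.  ] shift [-0.06 -0.03  0.16] tcp [ 0.4295 -0.071   0.0049] F [ 0.6 -0.5  5.1] w 0.592 ff 26.5 t 2.95
turn [ 0.01 -0.02  0.  ] shift [ 1.61  4.7  -3.17] tcp [ 0.4295 -0.071   0.0049] F [ 0.6 -0.5  5.1] w 0.592 ff 26.5 t 2.95
```

Call:
apply_moves(plan=[{"x":0,"y":0,"z":-0.4,"wx":0,"wy":0,"wz":0,"claw":0.0},{"x":0,"y":0,"z":-0.8,"wx":0,"wy":0,"wz":0,"claw":0.0},{"x":0,"y":0,"z":-0.8,"wx":0,"wy":0,"wz":0,"claw":0.0},{"x":0,"y":0,"z":-0.8,"wx":0,"wy":0,"wz":0,"claw":0.0},{"x":0.2,"y":0.5,"z":-0.5,"wx":0,"wy":0,"wz":0,"claw":0.0},{"x":0.3,"y":0.8,"z":0,"wx":0,"wy":0,"wz":0,"claw":0.0},{"x":0.3,"y":0.9,"z":0,"wx":0,"wy":0,"wz":0,"claw":0.0},{"x":0.3,"y":0.9,"z":0,"wx":0,"wy":0,"wz":0,"claw":0.0},{"x":0.3,"y":0.9,"z":0,"wx":0,"wy":0,"wz":0,"claw":0.0},{"x":0.2,"y":0.7,"z":0,"wx":0,"wy":0,"wz":0,"claw":0.0},{"x":0,"y":0,"z":0,"wx":0,"wy":0,"wz":0,"claw":0.0},{"x":0,"y":0,"z":0,"wx":0,"wy":0,"wz":0,"claw":0.0}])

```text
time: 4.15
tcp_pos: [0.5069, -0.1962, 0.1022]
eef_rot: [0.993, 0.116, -0.0, -0.001]
ft_force: [-1.0, 0.3, -1.1]
width: 0.589
finger_force: 26.4
```

```bash
python3 - <<'E'
from h import *
c=r.camera('wrist'); im=c['image']; cv2.imwrite('pics/w2.png',im[...,::-1])
go([.509,-.197,.010],13.3)
E
```

```text
turn [-0.01  0.    0.  ] shift [0.06 0.06 3.07] tcp [ 0.5068 -0.1958  0.1022] F [ 0.4  0.2 -1.3] w 0.588 ff 26.4 t 4.2
```

View pics/w2.png

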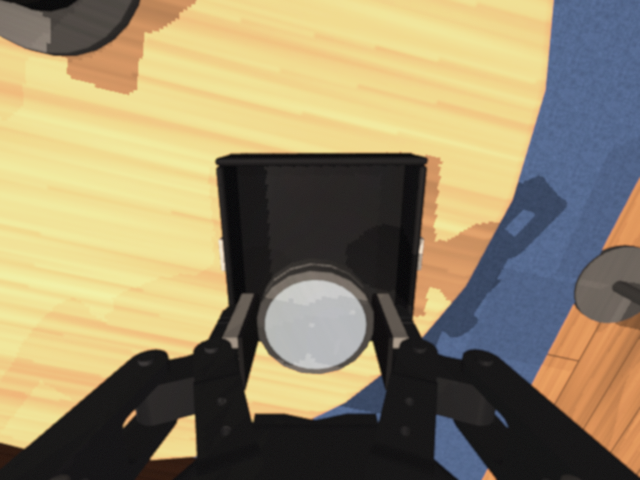

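Filters held level at (316,325), the case squared up below them. Lowering.

Call:
apply_moves(plan=[{"x":0.06,"y":0.06,"z":0.7,"wx":0,"wy":0,"wz":0,"claw":0.0},{"x":0,"y":0,"z":0.7,"wx":0,"wy":0,"wz":0,"claw":0.0},{"x":0,"y":0,"z":0.6,"wx":0,"wy":0,"wz":0,"claw":0.0},{"x":0,"y":0,"z":0.5,"wx":0,"wy":0,"wz":0,"claw":0.0},{"x":0,"y":0,"z":0.2,"wx":0,"wy":0,"wz":0,"claw":0.0},{"x":0,"y":0,"z":0.1,"wx":0,"wy":0,"wz":0,"claw":0.0},{"x":0,"y":0,"z":0,"wx":0,"wy":0,"wz":0,"claw":0.0},{"x":0,"y":0,"z":0,"wx":0,"wy":0,"wz":0,"claw":0.0}])

```text
time: 5.0
tcp_pos: [0.5102, -0.1982, 0.0193]
eef_rot: [0.993, 0.116, 0.001, 0.001]
ft_force: [0.1, -0.5, -0.8]
width: 0.59
finger_force: 26.4
```

```bash
python3 - <<'E'
from h import *
go([.509,-.197,.010],13.3)
E
```

```text
turn [ 0.01 -0.01  0.  ] shift [-0.03 -0.05  0.31] tcp [ 0.5102 -0.1982  0.0193] F [ 0.1 -0.5 -0.8] w 0.59 ff 26.4 t 5.0
```

Call:
apply_moves(plan=[{"x":0,"y":0,"z":0.12,"wx":0,"wy":0,"wz":0,"claw":0.0},{"x":0,"y":0,"z":0.08,"wx":0,"wy":0,"wz":0,"claw":0.0},{"x":0,"y":0,"z":0.06,"wx":0,"wy":0,"wz":0,"claw":0.0},{"x":0,"y":0,"z":0.05,"wx":0,"wy":0,"wz":0,"claw":0.0},{"x":0,"y":0,"z":0,"wx":0,"wy":0,"wz":0,"claw":0.0},{"x":0,"y":0,"z":0,"wx":0,"wy":0,"wz":0,"claw":0.0}])

```text
time: 5.6
tcp_pos: [0.5095, -0.198, 0.0099]
eef_rot: [0.993, 0.116, -0.0, 0.0]
ft_force: [-2.1, 0.3, 5.1]
width: 0.592
finger_force: 26.7
```

Contact at the expected height. Release and lift.

Call:
apply_moves(plan=[{"x":0,"y":0,"z":0,"wx":0,"wy":0,"wz":0,"claw":0.3},{"x":0,"y":0,"z":0,"wx":0,"wy":0,"wz":0,"claw":0.5},{"x":0,"y":0,"z":0,"wx":0,"wy":0,"wz":0,"claw":0.5},{"x":0,"y":0,"z":-0.3,"wx":0,"wy":0,"wz":0,"claw":0.5},{"x":0,"y":0,"z":-0.7,"wx":0,"wy":0,"wz":0,"claw":0.5},{"x":0,"y":0,"z":-0.9,"wx":0,"wy":0,"wz":0,"claw":0.5},{"x":0,"y":0,"z":-0.9,"wx":0,"wy":0,"wz":0,"claw":0.5},{"x":0,"y":0,"z":-0.5,"wx":0,"wy":0,"wz":0,"claw":0.5}])

```text
time: 6.4
tcp_pos: [0.5108, -0.1986, 0.1113]
eef_rot: [0.993, 0.116, 0.002, 0.001]
ft_force: [0.2, -0.1, -0.2]
width: 0.745
finger_force: 0.0
```

```bash
python3 - <<'E'
from h import *
c=r.camera('wrist'); im=c['image']; cv2.imwrite('pics/w3.png',im[...,::-1])
go([.443,.0735,.11],-16.7)
E
```

```text
turn [ 0.02 -0.05  3.49] shift [-4.81 -8.04  0.11] tcp [ 0.5118 -0.1991  0.1134] F [ 2.3 -0.5  1.6] w 0.751 ff 0.0 t 6.45
```

View pics/w3.png

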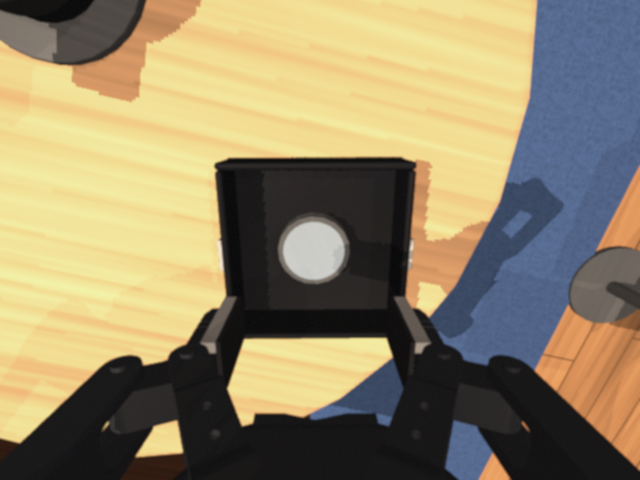

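Filters lie flat mid-case at (314,250). On to the trigger.

Call:
apply_moves(plan=[{"x":0,"y":0,"z":0,"wx":0,"wy":0,"wz":0.85,"claw":0.5},{"x":0,"y":0,"z":0,"wx":0,"wy":0,"wz":0.85,"claw":0.5},{"x":0,"y":0,"z":0,"wx":0,"wy":0,"wz":0.9,"claw":0.5},{"x":0,"y":0,"z":0,"wx":0,"wy":0,"wz":0.89,"claw":0.5},{"x":-0.55,"y":-0.9,"z":0,"wx":0,"wy":0,"wz":0,"claw":0.5},{"x":-0.55,"y":-0.9,"z":0,"wx":0,"wy":0,"wz":0,"claw":0.5},{"x":-0.55,"y":-0.9,"z":0,"wx":0,"wy":0,"wz":0,"claw":0.5},{"x":-0.55,"y":-0.9,"z":0,"wx":0,"wy":0,"wz":0,"claw":0.5},{"x":-0.55,"y":-0.9,"z":0,"wx":0,"wy":0,"wz":0,"claw":0.5},{"x":-0.55,"y":-0.9,"z":0,"wx":0,"wy":0,"wz":0,"claw":0.5},{"x":-0.55,"y":-0.9,"z":0,"wx":0,"wy":0,"wz":0,"claw":0.5},{"x":-0.55,"y":-0.9,"z":0,"wx":0,"wy":0,"wz":0,"claw":0.5}])

```text
time: 7.65
tcp_pos: [0.4441, 0.0481, 0.1071]
eef_rot: [0.989, -0.145, -0.001, 0.0]
ft_force: [0.3, 0.6, -0.3]
width: 0.749
finger_force: 0.0
```

Call:
apply_moves(plan=[{"x":-0.4,"y":-0.8,"z":0,"wx":0,"wy":0,"wz":0,"claw":0.5},{"x":0,"y":0,"z":0,"wx":0,"wy":0,"wz":0,"claw":0.5},{"x":0,"y":0,"z":0,"wx":0,"wy":0,"wz":0,"claw":0.5}])

```text
time: 7.95
tcp_pos: [0.4401, 0.0734, 0.1073]
eef_rot: [0.99, -0.144, -0.0, 0.0]
ft_force: [0.1, -0.8, -0.0]
width: 0.748
finger_force: 0.0
```

```bash
python3 - <<'E'
from h import *
c=r.camera('wrist'); im=c['image']
hsv=cv2.cvtColor(im,cv2.COLOR_RGB2HSV); m=((hsv[...,1]<90)).astype(np.uint8); m[300:]=0; m=cv2.morphologyEx(m,2,np.ones((5,5)))
cs,_=cv2.findContours(m,0,2)
for k in cs:
    if cv2.contourArea(k)<800: continue
    (x,y),sz,a=cv2.minAreaRect(k); bx=cv2.boxPoints(((x,y),sz,a)); P=np.array([onz(c,*b,.016)[:2] for b in bx]); print((x,y),sz,a,P.mean(0),np.linalg.norm(np.diff(P,axis=0),axis=1),np.degrees(np.arctan2(*(np.diff(P,axis=0)[:, ::-1].T))))
go([.443,.0735,.003],-16.7)
E
```

```text
(313.0, 240.5) (79.0, 40.0) 90.0 [0.44345093 0.07487018] [0.0274824  0.0592063  0.02959574] [-106.59368596  164.33202439   73.40105276]
(75.5, 202.0) (194.0, 151.0) 90.0 [0.51240197 0.22597883] [0.095418   0.13770944 0.11376595] [-106.58822308  155.08561365   73.39966441]
(610.0, 46.0) (92.0, 58.0) 90.0 [ 0.51038339 -0.13235273] [0.03374076 0.05135141 0.03629639] [-106.5831667   179.54492583   73.41245034]
turn [0.01 0.   0.  ] shift [ 0.08 -0.05  3.48] tcp [0.4403 0.0729 0.1075] F [-0.7  0.8  0.1] w 0.751 ff 0.0 t 8.0
```

Call:
apply_moves(plan=[{"x":0.1,"y":-0.06,"z":0.8,"wx":0,"wy":0,"wz":0,"claw":0.5},{"x":0,"y":0,"z":0.8,"wx":0,"wy":0,"wz":0,"claw":0.5},{"x":0,"y":0,"z":0.8,"wx":0,"wy":0,"wz":0,"claw":0.5},{"x":0,"y":0,"z":0.6,"wx":0,"wy":0,"wz":0,"claw":0.5},{"x":0,"y":0,"z":0.3,"wx":0,"wy":0,"wz":0,"claw":0.3},{"x":0,"y":0,"z":0,"wx":0,"wy":0,"wz":0,"claw":0},{"x":0,"y":0,"z":0,"wx":0,"wy":0,"wz":0,"claw":-0.3},{"x":0,"y":0,"z":0,"wx":0,"wy":0,"wz":0,"claw":-0.5},{"x":0,"y":0,"z":0,"wx":0,"wy":0,"wz":0,"claw":-0.5},{"x":0,"y":0,"z":0,"wx":0,"wy":0,"wz":0,"claw":-0.5}], squeeze=25)

```text
time: 9.0
tcp_pos: [0.4445, 0.0742, 0.0098]
eef_rot: [0.989, -0.145, 0.001, -0.0]
ft_force: [-0.4, -0.8, 1.0]
width: 0.341
finger_force: 26.4
```

```bash
python3 - <<'E'
from h import *
import pickle
T=pickle.load(open('top.pkl','rb')); im=T['image']
hsv=cv2.cvtColor(im,cv2.COLOR_RGB2HSV); m=((hsv[...,1]<75)&(hsv[...,2]>120)).astype(np.uint8); m[:,:155]=0;m[:,245:]=0;m[:260]=0;m[350:]=0
cs,_=cv2.findContours(m,0,2);k=max(cs,key=cv2.contourArea);e=cv2.minEnclosingCircle(k);print(e,onz(T,*e[0],.045), onz(T,*e[0],.045)-onz(T,e[0][0]+e[1],e[0][1],.045), onz(T,202,306,.006))
go([.517,.218,.11],-16.7)
E
```

```text
((197.0, 305.5), 36.003570556640625) [0.51611489 0.22072192 0.045     ] [-0.00135704  0.06301526  0.        ] [0.51708814 0.22085212 0.006     ]
turn [-0.   -0.01  0.  ] shift [ 0.94 -5.29 -3.34] tcp [0.4445 0.0742 0.0098] F [-0.4 -0.8  1. ] w 0.341 ff 26.4 t 9.0
```

Call:
apply_moves(plan=[{"x":0,"y":0,"z":-0.6,"wx":0,"wy":0,"wz":0,"claw":-0.5},{"x":0,"y":0,"z":-0.9,"wx":0,"wy":0,"wz":0,"claw":-0.5},{"x":0,"y":0,"z":-0.9,"wx":0,"wy":0,"wz":0,"claw":-0.5},{"x":0,"y":-0.3,"z":-0.8,"wx":0,"wy":0,"wz":0,"claw":-0.5},{"x":0.2,"y":-0.85,"z":-0.1,"wx":0,"wy":0,"wz":0,"claw":-0.5},{"x":0.2,"y":-0.85,"z":0,"wx":0,"wy":0,"wz":0,"claw":-0.5},{"x":0.2,"y":-0.85,"z":0,"wx":0,"wy":0,"wz":0,"claw":-0.5},{"x":0.2,"y":-0.85,"z":0,"wx":0,"wy":0,"wz":0,"claw":-0.5},{"x":0.1,"y":-0.85,"z":0,"wx":0,"wy":0,"wz":0,"claw":-0.5},{"x":0,"y":-0.8,"z":0,"wx":0,"wy":0,"wz":0,"claw":-0.5},{"x":0,"y":0,"z":0,"wx":0,"wy":0,"wz":0,"claw":-0.5},{"x":0,"y":0,"z":0,"wx":0,"wy":0,"wz":0,"claw":-0.5}])

```text
time: 10.2
tcp_pos: [0.5156, 0.2203, 0.1079]
eef_rot: [0.99, -0.145, -0.0, 0.0]
ft_force: [0.5, -0.1, -0.2]
width: 0.341
finger_force: 26.2
```

```bash
python3 - <<'E'
from h import *
go([.517,.220,.03],-16.7)
E
```

```text
turn [0.01 0.   0.01] shift [ 0.05 -0.    2.6 ] tcp [0.5156 0.2203 0.1079] F [ 0.5 -0.1 -0.2] w 0.341 ff 26.2 t 10.2
```

Call:
apply_moves(plan=[{"x":0.05,"y":0,"z":0.7,"wx":0,"wy":0,"wz":0,"claw":-0.5},{"x":0,"y":0,"z":0.7,"wx":0,"wy":0,"wz":0,"claw":-0.5},{"x":0,"y":0,"z":0.5,"wx":0,"wy":0,"wz":0,"claw":-0.5},{"x":0,"y":0,"z":0.4,"wx":0,"wy":0,"wz":0,"claw":-0.5},{"x":0,"y":0,"z":0.2,"wx":0,"wy":0,"wz":0,"claw":-0.5},{"x":0,"y":0,"z":0,"wx":0,"wy":0,"wz":0,"claw":-0.5},{"x":0,"y":0,"z":0,"wx":0,"wy":0,"wz":0,"claw":-0.5}])

```text
time: 10.9
tcp_pos: [0.5178, 0.2198, 0.0337]
eef_rot: [0.989, -0.145, 0.001, -0.0]
ft_force: [1.1, 0.6, 0.2]
width: 0.34
finger_force: 26.2
```

Call:
apply_moves(plan=[{"x":0,"y":0,"z":0.12,"wx":0,"wy":0,"wz":0,"claw":-0.5},{"x":0,"y":0,"z":0.1,"wx":0,"wy":0,"wz":0,"claw":-0.5},{"x":0,"y":0,"z":0.1,"wx":0,"wy":0,"wz":0,"claw":-0.5},{"x":0,"y":0,"z":0,"wx":0,"wy":0,"wz":0,"claw":-0.5},{"x":0,"y":0,"z":0,"wx":0,"wy":0,"wz":0,"claw":-0.5}])

```text
time: 11.4
tcp_pos: [0.5175, 0.2199, 0.0237]
eef_rot: [0.989, -0.145, 0.0, -0.0]
ft_force: [0.4, 0.0, 1.2]
width: 0.337
finger_force: 26.3
```

Call:
apply_moves(plan=[{"x":0,"y":0,"z":0,"wx":0,"wy":0,"wz":0,"claw":-0.2},{"x":0,"y":0,"z":0,"wx":0,"wy":0,"wz":0,"claw":0},{"x":0,"y":0,"z":0,"wx":0,"wy":0,"wz":0,"claw":0},{"x":0,"y":0,"z":-0.4,"wx":0,"wy":0,"wz":0,"claw":0},{"x":0,"y":0,"z":-0.8,"wx":0,"wy":0,"wz":0,"claw":0},{"x":0,"y":0,"z":-0.9,"wx":0,"wy":0,"wz":0,"claw":0},{"x":0,"y":0,"z":-0.9,"wx":0,"wy":0,"wz":0,"claw":-0.3},{"x":0,"y":0,"z":-0.9,"wx":0,"wy":0,"wz":0,"claw":-0.7},{"x":0,"y":0,"z":-0.9,"wx":0,"wy":0,"wz":0,"claw":-1}])

```text
time: 12.3
tcp_pos: [0.5172, 0.2197, 0.1696]
eef_rot: [0.989, -0.145, 0.001, -0.0]
ft_force: [0.5, 1.2, 0.2]
width: 0.015
finger_force: 0.0
```

```bash
python3 - <<'E'
from h import *
c=r.camera('top'); im=c['image']; cv2.imwrite('pics/t2.png',im[...,::-1])
for y in (-16.7,0,90): go([.589,.0065,.15],y)
E
```

```text
turn [-0.04 -0.06  0.  ] shift [4.26 6.17 0.85] tcp [0.5198 0.2206 0.1755] F [1.8 1.5 3.5] w 0.002 ff 0.0 t 12.35
turn [-0.03 -0.07 -1.94] shift [2.31 7.14 0.85] tcp [0.5198 0.2206 0.1755] F [1.8 1.5 3.5] w 0.002 ff 0.0 t 12.35
turn [  0.03  -0.08 -12.41] shift [-7.14  2.31  0.85] tcp [0.5198 0.2206 0.1755] F [1.8 1.5 3.5] w 0.002 ff 0.0 t 12.35
```

View pics/t2.png

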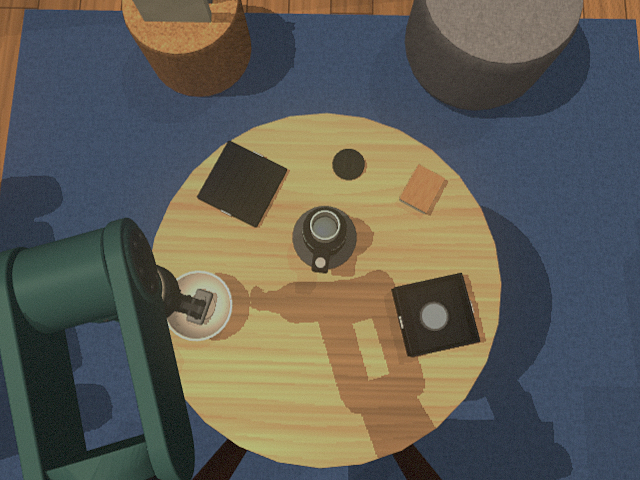

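Trigger is in the bowl at (203,305), filters in the case at (435,316), other things unmoved. Fingers shut, moving above the button.

Call:
apply_moves(plan=[{"x":0.5,"y":0.7,"z":0,"wx":0,"wy":0,"wz":0,"claw":-1},{"x":0.5,"y":0.77,"z":0,"wx":0,"wy":0,"wz":0,"claw":-1},{"x":0.55,"y":0.8,"z":0,"wx":0,"wy":0,"wz":0,"claw":-1},{"x":0.55,"y":0.8,"z":0,"wx":0,"wy":0,"wz":0,"claw":-1},{"x":0.55,"y":0.8,"z":0,"wx":0,"wy":0,"wz":0,"claw":-1},{"x":0.55,"y":0.8,"z":0,"wx":0,"wy":0,"wz":0,"claw":-1},{"x":0.55,"y":0.8,"z":0,"wx":0,"wy":0,"wz":0,"claw":-1},{"x":0.5,"y":0.7,"z":0,"wx":0,"wy":0,"wz":0,"claw":-1},{"x":0,"y":0,"z":0,"wx":0,"wy":0,"wz":0,"claw":-1},{"x":0,"y":0,"z":0,"wx":0,"wy":0,"wz":0,"claw":-1},{"x":0,"y":0,"z":0,"wx":0,"wy":0,"wz":0,"claw":-1}])

```text
time: 13.45
tcp_pos: [0.586, 0.0067, 0.1677]
eef_rot: [0.989, -0.145, 0.0, -0.0]
ft_force: [-0.3, 0.6, -0.2]
width: 0.001
finger_force: 0.0
```

```bash
python3 - <<'E'
from h import *
c=r.camera('wrist'); im=c['image']; cv2.imwrite('pics/w4.png',im[...,::-1])
go([.5888,.005,.13],-16.7); print(proj(c,[.5888,.005,.1]),proj(c,[.649,0,.12]),proj(c,r.sense()['tcp_pos']))
E
```

```text
turn [-0.   -0.    0.01] shift [0.11 0.03 1.26] tcp [0.586  0.0069 0.1677] F [ 0.5  1.  -0. ] w -0.0 ff 0.0 t 13.5
(np.float64(317.9049096590335), np.float64(252.87711241892458)) (np.float64(295.4023852889046), np.float64(162.3340260586666)) (np.float64(316.77642259486714), np.float64(309.0071849860469))
```

View pics/w4.png

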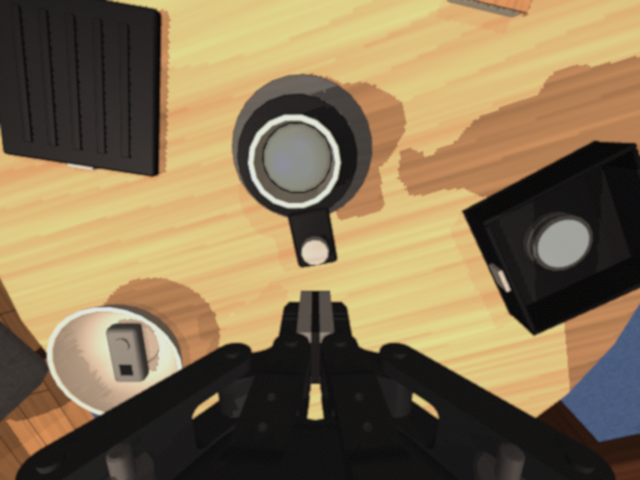

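Button at (315,251), predicted (318,253); hood (294,161) as predicted; trigger visible in the bowl. Go down towards the button.

Call:
apply_moves(plan=[{"x":0.1,"y":0,"z":0.6,"wx":0,"wy":0,"wz":0,"claw":-1},{"x":0,"y":0,"z":0.6,"wx":0,"wy":0,"wz":0,"claw":-1},{"x":0,"y":0,"z":0.4,"wx":0,"wy":0,"wz":0,"claw":-1},{"x":0,"y":0,"z":0.2,"wx":0,"wy":0,"wz":0,"claw":-1},{"x":0,"y":0,"z":0,"wx":0,"wy":0,"wz":0,"claw":-1},{"x":0,"y":0,"z":0,"wx":0,"wy":0,"wz":0,"claw":-1}])

```text
time: 14.1
tcp_pos: [0.5895, 0.0052, 0.1141]
eef_rot: [0.989, -0.145, 0.001, -0.0]
ft_force: [0.4, 0.0, 0.3]
width: -0.003
finger_force: 0.0
```

Call:
apply_moves(plan=[{"x":0,"y":0,"z":0.1,"wx":0,"wy":0,"wz":0,"claw":-1},{"x":0,"y":0,"z":0.1,"wx":0,"wy":0,"wz":0,"claw":-1},{"x":0,"y":0,"z":0.1,"wx":0,"wy":0,"wz":0,"claw":-1},{"x":0,"y":0,"z":0.1,"wx":0,"wy":0,"wz":0,"claw":-1},{"x":0,"y":0,"z":0,"wx":0,"wy":0,"wz":0,"claw":-1},{"x":0,"y":0,"z":0,"wx":0,"wy":0,"wz":0,"claw":-1}])

```text
time: 14.7
tcp_pos: [0.589, 0.0049, 0.1012]
eef_rot: [0.989, -0.145, -0.0, 0.0]
ft_force: [0.3, 0.4, -0.1]
width: -0.002
finger_force: 0.0
```

Call:
apply_moves(plan=[{"x":0,"y":0,"z":0.07,"wx":0,"wy":0,"wz":0,"claw":-1},{"x":0,"y":0,"z":0.07,"wx":0,"wy":0,"wz":0,"claw":-1},{"x":0,"y":0,"z":0.07,"wx":0,"wy":0,"wz":0,"claw":-1},{"x":0,"y":0,"z":0,"wx":0,"wy":0,"wz":0,"claw":-1},{"x":0,"y":0,"z":0,"wx":0,"wy":0,"wz":0,"claw":-1}])

```text
time: 15.2
tcp_pos: [0.5895, 0.0049, 0.0956]
eef_rot: [0.989, -0.145, 0.001, 0.0]
ft_force: [-0.5, 0.0, 2.8]
width: -0.001
finger_force: 1.7
```

Call:
apply_moves(plan=[{"x":0,"y":0,"z":0.06,"wx":0,"wy":0,"wz":0,"claw":-1},{"x":0,"y":0,"z":0.04,"wx":0,"wy":0,"wz":0,"claw":-1},{"x":0,"y":0,"z":0,"wx":0,"wy":0,"wz":0,"claw":-1},{"x":0,"y":0,"z":0,"wx":0,"wy":0,"wz":0,"claw":-1},{"x":0,"y":0,"z":0,"wx":0,"wy":0,"wz":0,"claw":-1}])

```text
time: 15.7
tcp_pos: [0.5895, 0.0049, 0.094]
eef_rot: [0.989, -0.145, 0.001, 0.0]
ft_force: [-2.9, -0.9, 9.8]
width: -0.002
finger_force: 4.7
```

```bash
python3 - <<'E'
from h import *
c=r.camera('side'); im=c['image']; cv2.imwrite('pics/s2.png',cv2.resize(im[150:350,220:460,::-1],None,fx=2.5,fy=2.5))
for z in (.12,.145,.18): print(proj(c,[.649,0,z]))
E
```

```text
(np.float64(337.98690021522566), np.float64(237.14039344038832))
(np.float64(338.504299861978), np.float64(224.3122096758017))
(np.float64(339.27311773762995), np.float64(205.2504707429141))
```

View pics/s2.png

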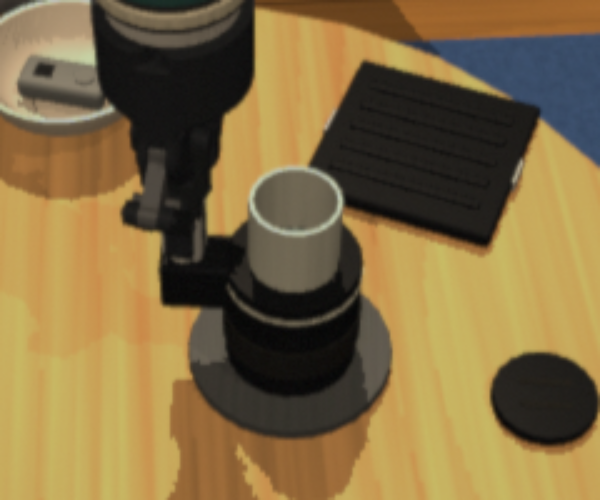

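The hood has risen (centre now at (338,230), still travelling from 237 towards 224). Lift off the button and open.

Call:
apply_moves(plan=[{"x":0,"y":0,"z":-0.3,"wx":0,"wy":0,"wz":0,"claw":-1},{"x":0,"y":0,"z":-0.8,"wx":0,"wy":0,"wz":0,"claw":-1},{"x":0,"y":0,"z":-0.9,"wx":0,"wy":0,"wz":0,"claw":-1},{"x":0,"y":0,"z":-0.9,"wx":0,"wy":0,"wz":0,"claw":-0.5},{"x":0,"y":0,"z":-0.5,"wx":0,"wy":0,"wz":0,"claw":0.5},{"x":0,"y":0,"z":0,"wx":0,"wy":0,"wz":0,"claw":1},{"x":0,"y":0,"z":0,"wx":0,"wy":0,"wz":0,"claw":1}])

```text
time: 16.45
tcp_pos: [0.5887, 0.005, 0.1928]
eef_rot: [0.989, -0.145, -0.001, 0.0]
ft_force: [-0.0, 0.1, 0.2]
width: 0.682
finger_force: 0.0
```

```bash
python3 - <<'E'
from h import *
c=r.camera('wrist'); im=c['image']
b=cv2.inRange(cv2.cvtColor(im,cv2.COLOR_RGB2HSV),(0,0,170),(180,50,255)); b[:60]=0;b[300:]=0
cs,_=cv2.findContours(b,0,2)
for k in cs:
    if len(k)<20: continue
    e=cv2.fitEllipse(k); f=K(c)[0]
    print(np.round(e[0],1),np.round(e[1],1),onz(c,*e[0],.145),onz(c,*e[0],.12),'z from size',np.array(c['cam_to_world'])[2,3]-f*.05/np.mean(e[1]))
c=r.camera('side'); cv2.imwrite('pics/s3.png',cv2.resize(c['image'][150:350,220:460,::-1],None,fx=2.5,fy=2.5))
go([.649,0.0005,.17],-16.7)
E
```

```text
[487.9 271.4] [ 2.9 24. ] [ 0.55785499 -0.09243957  0.145     ] [ 0.54378757 -0.10242478  0.12      ] z from size -0.9429233983807612
[313.1 244. ] [21.1 22.3] [0.60427912 0.00250579 0.145     ] [0.59633368 0.00504108 0.12      ] z from size -0.4573198577328732
[526.5 241.7] [ 8.2 29.6] [ 0.57014817 -0.11646638  0.145     ] [ 0.55770186 -0.12962002  0.12      ] z from size -0.5762852898419702
[293.2 164.8] [85.  87.3] [ 6.50658567e-01 -2.38649311e-04  1.45000000e-01] [0.64882921 0.00193473 0.12      ] z from size 0.13502828911398457
turn [0.01 0.03 0.  ] shift [ 1.99 -0.44  0.72] tcp [0.5881 0.0051 0.1917] F [ 0.2  0.4 -0.4] w 0.846 ff 0.0 t 16.55
```

View pics/s3.png

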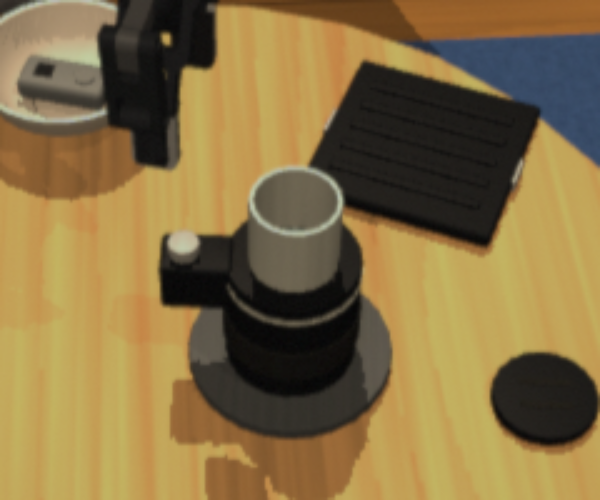

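The hood is up with its rim centre near (338,230); first stop would be ~224. Measure more exactly against the first picture.

```bash
python3 - <<'E'
from h import *
import pickle
S0=pickle.load(open('side.pkl','rb'))['image']; c=r.camera('side'); S1=c['image']
for im in (S0,S1):
    hsv=cv2.cvtColor(im,cv2.COLOR_RGB2HSV); m=cv2.inRange(hsv,(0,0,70),(180,75,255)); m[:205]=0;m[275:]=0;m[:,:312]=0;m[:,366:]=0
    cs,_=cv2.findContours(m,0,2);k=max(cs,key=cv2.contourArea); print(cv2.boundingRect(k))
    col=m[:,330:347]; print([ (np.where(col[:,i])[0].min(),np.where(col[:,i])[0].max()) for i in (4,8,12)])
f=K(c)[0]
for z in (.12,.136,.145):
    pr=[proj(c,[.649+.025*np.cos(t),.025*np.sin(t),z]) for t in np.linspace(0,6.28,40)]; pr=np.array(pr); print(z,pr.min(0).round(1),pr.max(0).round(1))
E
```

```text
(319, 223, 38, 44)
[(np.int64(224), np.int64(266)), (np.int64(224), np.int64(266)), (np.int64(224), np.int64(265))]
(319, 216, 39, 51)
[(np.int64(217), np.int64(266)), (np.int64(217), np.int64(266)), (np.int64(217), np.int64(265))]
0.12 [319.2 223.4] [356.8 251.5]
0.136 [319.2 215.2] [357.4 243.4]
0.145 [319.2 210.5] [357.8 238.7]
```

The rim rose only ~7 px (≈13 mm), short of the first stop. See whether it is still creeping while I close and return above the button.

Call:
apply_moves(plan=[{"x":0,"y":0,"z":0,"wx":0,"wy":0,"wz":0,"claw":-1},{"x":0,"y":0,"z":0,"wx":0,"wy":0,"wz":0,"claw":-1},{"x":0,"y":0,"z":0,"wx":0,"wy":0,"wz":0,"claw":-1},{"x":0,"y":0,"z":0,"wx":0,"wy":0,"wz":0,"claw":-1},{"x":0,"y":0,"z":0.5,"wx":0,"wy":0,"wz":0,"claw":-1},{"x":0,"y":0,"z":0.7,"wx":0,"wy":0,"wz":0,"claw":-1},{"x":0,"y":0,"z":0.7,"wx":0,"wy":0,"wz":0,"claw":-1},{"x":0,"y":0,"z":0.7,"wx":0,"wy":0,"wz":0,"claw":-1},{"x":0,"y":0,"z":0,"wx":0,"wy":0,"wz":0,"claw":-1},{"x":0,"y":0,"z":0,"wx":0,"wy":0,"wz":0,"claw":-1}])

```text
time: 17.6
tcp_pos: [0.5886, 0.005, 0.1153]
eef_rot: [0.989, -0.145, -0.001, 0.0]
ft_force: [-0.2, 0.4, 0.6]
width: -0.0
finger_force: 0.0
```

```bash
cat >> h.py <<'E'
def hoodz():
    c=r.camera('side'); hsv=cv2.cvtColor(c['image'],cv2.COLOR_RGB2HSV); m=cv2.inRange(hsv,(0,0,70),(180,75,255)); m[:180]=0;m[275:]=0;m[:,:312]=0;m[:,366:]=0
    n,l,s,_=cv2.connectedComponentsWithStats(m); i=1+np.argmax(s[1:,4]); t=s[i,1]
    print('rim row',t,'hood ~mm',(223-t)*25/12.9)
E
python3 -c "
from h import *
hoodz();go([.589,.005,.094],-16.7)"
```

```text
rim row 216 hood ~mm 13.565891472868216
turn [-0.   -0.01  0.  ] shift [-0.01  0.    0.75] tcp [0.5894 0.0049 0.1166] F [0.7 0.6 0.4] w 0.003 ff 0.0 t 17.65
```

Stuck there, so press again, fully, and hold.

Call:
apply_moves(plan=[{"x":0,"y":0,"z":0.3,"wx":0,"wy":0,"wz":0,"claw":-1},{"x":0,"y":0,"z":0.2,"wx":0,"wy":0,"wz":0,"claw":-1},{"x":0,"y":0,"z":0.1,"wx":0,"wy":0,"wz":0,"claw":-1},{"x":0,"y":0,"z":0.1,"wx":0,"wy":0,"wz":0,"claw":-1},{"x":0,"y":0,"z":0.08,"wx":0,"wy":0,"wz":0,"claw":-1},{"x":0,"y":0,"z":0,"wx":0,"wy":0,"wz":0,"claw":-1},{"x":0,"y":0,"z":0,"wx":0,"wy":0,"wz":0,"claw":-1},{"x":0,"y":0,"z":0,"wx":0,"wy":0,"wz":0,"claw":-1},{"x":0,"y":0,"z":0,"wx":0,"wy":0,"wz":0,"claw":-1},{"x":0,"y":0,"z":0,"wx":0,"wy":0,"wz":0,"claw":-1}])

```text
time: 18.65
tcp_pos: [0.5893, 0.0049, 0.0941]
eef_rot: [0.989, -0.145, 0.001, 0.0]
ft_force: [-1.6, 0.5, 5.6]
width: 0.001
finger_force: 2.9
```

```bash
python3 -c "
from h import *
hoodz();go([.589,.005,.094],-16.7)"
```

```text
rim row 216 hood ~mm 13.565891472868216
turn [-0.   -0.01  0.  ] shift [-0.01  0.    0.  ] tcp [0.5893 0.0049 0.0941] F [-2.9 -0.5  6.3] w 0.004 ff 2.9 t 18.7
```

A second full press changes nothing: that is where spring and weight settle. Go on: lift, open, move over the hood.

Call:
apply_moves(plan=[{"x":0,"y":0,"z":-0.4,"wx":0,"wy":0,"wz":0,"claw":-1},{"x":0,"y":0,"z":-0.9,"wx":0,"wy":0,"wz":0,"claw":-1},{"x":0,"y":0,"z":-0.9,"wx":0,"wy":0,"wz":0,"claw":0},{"x":0,"y":0,"z":-0.9,"wx":0,"wy":0,"wz":0,"claw":1},{"x":0,"y":0,"z":-0.4,"wx":0,"wy":0,"wz":0,"claw":1},{"x":0.5,"y":-0.1,"z":0,"wx":0,"wy":0,"wz":0,"claw":1},{"x":0.7,"y":-0.14,"z":0,"wx":0,"wy":0,"wz":0,"claw":1},{"x":0.6,"y":-0.1,"z":0,"wx":0,"wy":0,"wz":0,"claw":1},{"x":0.2,"y":-0.1,"z":0,"wx":0,"wy":0,"wz":0,"claw":1},{"x":0,"y":0,"z":0,"wx":0,"wy":0,"wz":0,"claw":1},{"x":0,"y":0,"z":0,"wx":0,"wy":0,"wz":0,"claw":1},{"x":0,"y":0,"z":0,"wx":0,"wy":0,"wz":0,"claw":1}])

```text
time: 19.9
tcp_pos: [0.6497, 0.0005, 0.1978]
eef_rot: [0.989, -0.145, -0.0, 0.0]
ft_force: [-0.4, -1.3, -0.2]
width: 1.002
finger_force: 0.0
```

```bash
python3 - <<'E'
from h import *
c=r.camera('wrist'); im=c['image']
b=cv2.inRange(cv2.cvtColor(im,cv2.COLOR_RGB2HSV),(0,0,150),(180,60,255)); b[:60]=0;b[330:]=0;b[:,:220]=0;b[:,420:]=0
cs,_=cv2.findContours(b,0,2); k=max(cs,key=cv2.contourArea); e=cv2.fitEllipse(k)
print(np.round(e[0],1),np.round(e[1],1),onz(c,*e[0],.135),'z size',np.array(c['cam_to_world'])[2,3]-K(c)[0]*.05/np.mean(e[1]))
go([.6495,.0005,.112],-16.7)
E
```

```text
[316.4 259.9] [71.1 76.7] [0.64985698 0.0006519  0.135     ] z size 0.10712846847324173
turn [0. 0. 0.] shift [-0.01  0.    2.86] tcp [6.498e-01 6.000e-04 1.979e-01] F [-0.2 -1.1  0.8] w 1.001 ff 0.0 t 19.95
```

Call:
apply_moves(plan=[{"x":0,"y":0,"z":0.7,"wx":0,"wy":0,"wz":0,"claw":1},{"x":0,"y":0,"z":0.7,"wx":0,"wy":0,"wz":0,"claw":1},{"x":0,"y":0,"z":0.7,"wx":0,"wy":0,"wz":0,"claw":1},{"x":0,"y":0,"z":0.5,"wx":0,"wy":0,"wz":0,"claw":1},{"x":0,"y":0,"z":0.2,"wx":0,"wy":0,"wz":0,"claw":1},{"x":0,"y":0,"z":0,"wx":0,"wy":0,"wz":0,"claw":0.4},{"x":0,"y":0,"z":0,"wx":0,"wy":0,"wz":0,"claw":0},{"x":0,"y":0,"z":0,"wx":0,"wy":0,"wz":0,"claw":0},{"x":0,"y":0,"z":0,"wx":0,"wy":0,"wz":0,"claw":0},{"x":0,"y":0,"z":0,"wx":0,"wy":0,"wz":0,"claw":0}], squeeze=50)

```text
time: 20.95
tcp_pos: [0.6509, -0.0004, 0.1147]
eef_rot: [0.989, -0.146, 0.001, 0.0]
ft_force: [-1.2, -3.7, 0.6]
width: 0.558
finger_force: 51.3
```

```bash
python3 -c "
from h import *
hoodz();go([.6495,.0005,.165],-16.7)"
```

```text
rim row 221 hood ~mm 3.875968992248062
turn [ 0.   -0.01 -0.  ] shift [-0.05 -0.02 -1.68] tcp [ 6.509e-01 -4.000e-04  1.146e-01] F [-0.4 -3.4  0.8] w 0.566 ff 51.3 t 21.0
```

Gripped. Pull up gently.

Call:
apply_moves(plan=[{"x":0,"y":0,"z":-0.1,"wx":0,"wy":0,"wz":0,"claw":0},{"x":0,"y":0,"z":-0.2,"wx":0,"wy":0,"wz":0,"claw":0},{"x":0,"y":0,"z":-0.2,"wx":0,"wy":0,"wz":0,"claw":0},{"x":0,"y":0,"z":-0.2,"wx":0,"wy":0,"wz":0,"claw":0},{"x":0,"y":0,"z":-0.2,"wx":0,"wy":0,"wz":0,"claw":0},{"x":0,"y":0,"z":0,"wx":0,"wy":0,"wz":0,"claw":0},{"x":0,"y":0,"z":0,"wx":0,"wy":0,"wz":0,"claw":0}])

```text
time: 21.7
tcp_pos: [0.6507, -0.0003, 0.1408]
eef_rot: [0.989, -0.145, 0.001, 0.001]
ft_force: [2.1, -5.4, -1.9]
width: 0.564
finger_force: 51.9
```

```bash
python3 - <<'E'
from h import *
c=r.camera('side'); cv2.imwrite('pics/s4.png',cv2.resize(c['image'][130:330,220:460,::-1],None,fx=2.5,fy=2.5))
go([.6495,.0005,.165],-16.7)
E
```

```text
turn [ 0.01 -0.01 -0.  ] shift [-0.05 -0.01 -0.81] tcp [ 6.507e-01 -3.000e-04  1.407e-01] F [ 1.6 -5.6 -2.7] w 0.562 ff 51.9 t 21.75
```

View pics/s4.png

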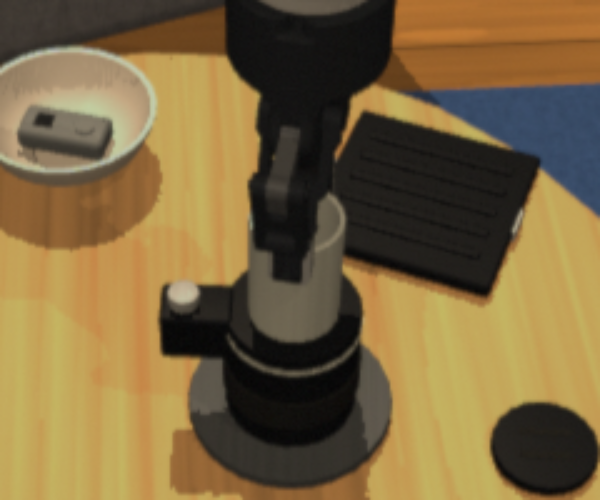

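The hood follows the grip (rim centre ≈ (338,220), z ≈ 0.153). Keep pulling until the hard stop.

Call:
apply_moves(plan=[{"x":0,"y":0,"z":-0.15,"wx":0,"wy":0,"wz":0,"claw":0},{"x":0,"y":0,"z":-0.15,"wx":0,"wy":0,"wz":0,"claw":0},{"x":0,"y":0,"z":-0.15,"wx":0,"wy":0,"wz":0,"claw":0},{"x":0,"y":0,"z":-0.1,"wx":0,"wy":0,"wz":0,"claw":0},{"x":0,"y":0,"z":0,"wx":0,"wy":0,"wz":0,"claw":0},{"x":0,"y":0,"z":0,"wx":0,"wy":0,"wz":0,"claw":0}])

```text
time: 22.35
tcp_pos: [0.6507, -0.0003, 0.1565]
eef_rot: [0.989, -0.145, 0.0, 0.001]
ft_force: [2.9, -4.9, -2.9]
width: 0.566
finger_force: 52.0
```

Call:
apply_moves(plan=[{"x":0,"y":0,"z":-0.1,"wx":0,"wy":0,"wz":0,"claw":0},{"x":0,"y":0,"z":-0.08,"wx":0,"wy":0,"wz":0,"claw":0},{"x":0,"y":0,"z":0,"wx":0,"wy":0,"wz":0,"claw":0},{"x":0,"y":0,"z":0,"wx":0,"wy":0,"wz":0,"claw":0}])

```text
time: 22.75
tcp_pos: [0.6506, -0.0003, 0.1605]
eef_rot: [0.989, -0.145, -0.0, 0.001]
ft_force: [4.6, -5.3, -6.1]
width: 0.563
finger_force: 56.0
```

Call:
apply_moves(plan=[{"x":0,"y":0,"z":-0.08,"wx":0,"wy":0,"wz":0,"claw":0},{"x":0,"y":0,"z":0,"wx":0,"wy":0,"wz":0,"claw":0},{"x":0,"y":0,"z":0,"wx":0,"wy":0,"wz":0,"claw":0}])

```text
time: 23.05
tcp_pos: [0.6505, -0.0003, 0.1605]
eef_rot: [0.989, -0.145, -0.001, 0.001]
ft_force: [6.5, -4.7, -12.7]
width: 0.56
finger_force: 55.5
```

The TCP stalled at 0.1605 while the pull rose to 13 N: total travel 13.5+46 ≈ 60 mm. Quick numeric check, then hand in.

```bash
python3 - <<'E'
from h import *
c=r.camera('side'); m=cv2.inRange(cv2.cvtColor(c['image'],cv2.COLOR_RGB2HSV),(0,0,70),(180,75,255))
for u in (351,353,355):
    v=np.where(m[180:262,u])[0]+180; print(u,v.min() if len(v) else None, v.max() if len(v) else None)
for z in (.17,.18):
    P=np.array([proj(c,[.649+.025*np.cos(t),.025*np.sin(t),z]) for t in np.linspace(0,6.28,400)])
    print(z,[P[abs(P[:,0]-u)<.4][:,1].min().round(1) for u in (351,353,355)])
go([.65,0,.16],-16.7)
E
```

```text
351 196 261
353 197 258
355 199 252
0.17 [np.float64(199.9), np.float64(201.1), np.float64(202.8)]
0.18 [np.float64(194.1), np.float64(195.2), np.float64(196.8)]
turn [ 0.01  0.02 -0.  ] shift [-0.02 -0.    0.02] tcp [ 6.505e-01 -3.000e-04  1.605e-01] F [  6.5  -6.1 -13.3] w 0.555 ff 55.5 t 23.1
```

Image gives ~0.177 (within calibration); one firmer tug with a stronger grip to be sure it's at the stop.

Call:
apply_moves(plan=[{"x":0,"y":0,"z":0,"wx":0,"wy":0,"wz":0,"claw":0},{"x":0,"y":0,"z":0,"wx":0,"wy":0,"wz":0,"claw":0},{"x":0,"y":0,"z":-0.06,"wx":0,"wy":0,"wz":0,"claw":0},{"x":0,"y":0,"z":0,"wx":0,"wy":0,"wz":0,"claw":0},{"x":0,"y":0,"z":0,"wx":0,"wy":0,"wz":0,"claw":0}], squeeze=80)

```text
time: 23.6
tcp_pos: [0.6504, -0.0003, 0.1608]
eef_rot: [0.989, -0.146, -0.002, 0.001]
ft_force: [7.9, -5.4, -16.5]
width: 0.547
finger_force: 85.6
```

No further travel: it is against the hard stop, firmly held.

```bash
python3 -c "
from h import *
print(r.job_done())"
```

```text
the job is handed in; nothing more can be done
None
```

The job is handed in: the filters lie flat in the case, the trigger is in the bowl, and the hood is held against its second stop; after the button press it rose only about 13 mm of the expected 25 mm, and a second press didn't move it further.

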